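# File the burr off a clamped device plate

### The job

Take the file from its white tray and dress the sloping copper-coloured edge of the plate in the tilted vise: at least three full strokes with the file lying flat on the slope, pushed tip first away from the robot under a light steady pressure of about 6 N from near its tip to near its red heel, lifted clear before each return so that it never rubs backwards. Then lay the file back flat in its tray and let go, without pressing the sprung plate hard and without disturbing the phone, screwdriver or jar.

Things in the scene. Friction and masses are not known exactly. Their poses are not given: they have to be found in the camera images.
- file: Flat steel file 160 (x) x 26 (y) x 8 mm (z) with a green upright grip on its middle, 0.15 to 0.31 kg. Origin: centre of the blade's underside, which is the cutting face. +x points to the tip (bare steel end), -x to the heel (red cap, 22 mm long, to 13 mm above the underside), +z up through the grip.
- file_grip (a point): Middle of the file's green flat-sided grip, 30 mm above the blade's underside. The grip is 64 (file x) x 18 (file y) mm and reaches from 8 to 50 mm above the underside; grasp it across its 18 mm width, from above.
- file_tip (a point): Centre of the underside's front (tip) edge, 80 mm along +x from the file's origin.
- tray: White open tray fixed to the bench, 210 (x) x 90 (y) mm outside, walls 4 mm thick and 11 mm high, floor 4 mm thick. Origin: centre of its underside. The file starts in it, and must end in it.
- vise: Dark steel foot of the small tilting vise, fixed to the bench, 120 (x) x 100 (y) x 18 mm. Origin: centre of its underside; +x is the forward stroke direction (away from the robot).
- head: Grey bed of the vise, 100 (x) x 84 (y) x 12 mm, tilted 30 degrees about its x. Origin: centre of its underside, 50 mm above the foot's underside. +x: forward stroke direction, horizontal; +y: along the plate's sloping edge, uphill; +z: square to that edge, 30 degrees from vertical. On it a black sprung holder, 42 mm along x, ends about 42 mm below the plate's edge.
- edge_mid (a point): Fixed point 82 mm from the head's origin along its z: the average place of the middle of the plate's edge. The aluminium plate, 6 mm (head x) by 72 mm (head y), has a copper-coloured burr on that straight edge, parallel to head y. Each time it stands out of the vise differently: the edge lies up to 12 mm above or below this point along head z (find it by touch) and up to 7 mm off along y.
- float (a joint): How far the plate is pressed down along -z of the head, m: 0 untouched, up to 0.014. Spring: it starts to move at about 0.5 N and takes a further 1.2 N per mm; springs back by itself.
- drag (a joint): How far the file's friction has dragged the plate and its holder along the head's x, m: 0 untouched, positive forward, negative backward, up to 0.012 each way. Spring 1 N per mm, well damped; springs back by itself.
- phone: Black phone lying flat, 72 (x) x 148 (y) x 9 mm, a bystander. Origin: centre of its underside.
- driver: Screwdriver lying on the bench, a bystander.
- tin: Small jar with a lid, 56 mm across, 50 mm high, a bystander. Origin: centre of its underside.
Mind the look-alikes: they are no part of the job. There is more than one size of the file; the one meant has the size given above.

How it is judged:
On the way, in this order (a step that is already met when the one before it is completed fails the run):
1. First stroke: the file lies flat across the plate's edge and presses it down by over 2 mm, file centre at least 30 mm in front of the plate (tip end on the edge) (x of file in the frame of head below -0.03 m and value of joint float above 0.002 m and angle between the z axis of file and the z axis of head, either way round below 0.2 rad and angle between the x axis of file and the x axis of head, either way round below 0.3 rad and y of file in the frame of head between -0.03 and 0.03 m and x of file_tip in the frame of head above 0 m), for 0.03 s.
2. First stroke: still pressed and pushed forward, file centre within 12 mm of the plate (x of file in the frame of head between -0.012 and 0.012 m and value of joint float above 0.002 m and value of joint drag above 0.001 m and angle between the z axis of file and the z axis of head, either way round below 0.2 rad and angle between the x axis of file and the x axis of head, either way round below 0.3 rad and y of file in the frame of head between -0.03 and 0.03 m and x of file_tip in the frame of head above 0 m), for 0.03 s.
3. First stroke: still pressed and pushed forward, file centre at least 30 mm beyond the plate (x of file in the frame of head above 0.03 m and value of joint float above 0.002 m and value of joint drag above 0.001 m and angle between the z axis of file and the z axis of head, either way round below 0.2 rad and angle between the x axis of file and the x axis of head, either way round below 0.3 rad and y of file in the frame of head between -0.03 and 0.03 m and x of file_tip in the frame of head above 0 m), for 0.03 s.
4. Second stroke: the file lies flat across the plate's edge and presses it down by over 2 mm, file centre at least 30 mm in front of the plate (tip end on the edge) (all of step 1), for 0.03 s.
5. Second stroke: still pressed and pushed forward, file centre within 12 mm of the plate (all of step 2), for 0.03 s.
6. Second stroke: still pressed and pushed forward, file centre at least 30 mm beyond the plate (all of step 3), for 0.03 s.
7. Third stroke: the file lies flat across the plate's edge and presses it down by over 2 mm, file centre at least 30 mm in front of the plate (tip end on the edge) (all of step 4), for 0.03 s.
8. Third stroke: still pressed and pushed forward, file centre within 12 mm of the plate (all of step 5), for 0.03 s.
9. Third stroke: still pressed and pushed forward, file centre at least 30 mm beyond the plate (all of step 6), for 0.03 s.
At the end, for the whole second after the job is handed in: The file lies flat (within 6 degrees), underside down and at rest on the tray's floor, inside its walls (centre within 30 mm lengthwise and 35 mm crosswise of the tray's), released; the plate is untouched and sprung back; phone, screwdriver and jar are within 20 mm of where they were (x of file in the frame of tray between -0.03 and 0.03 m and y of file in the frame of tray between -0.035 and 0.035 m and z of file in the frame of tray below 0.008 m and angle between file's own z axis and vertical below 0.1 rad and linear speed of file below 0.02 m/s and value of joint float below 0.0007 m and value of joint drag between -0.001 and 0.001 m and distance of each of phone, driver, tin from where it was at the start of the episode below 0.02 m).
It fails at once if the file rubs backward over the edge (plate dragged back by over 1 mm) (value of joint drag below -0.001 m).
It fails at once if the plate is pressed too hard (down by over 9 mm, about 11 N) (value of joint float above 0.009 m).
It fails at once if the phone is pushed over 20 mm (distance of phone from where it was at the start of the episode above 0.02 m).
It fails at once if the screwdriver is pushed over 20 mm (distance of driver from where it was at the start of the episode above 0.02 m).
It fails at once if the jar is pushed over 20 mm (distance of tin from where it was at the start of the episode above 0.02 m).
It also fails if it takes over 72 s, if anything falls off the work surface, if the arm or the gripper's body presses on something with over 40 N, if the wrist force passes 120 N, or if a joint passes its speed limit or range.

### The arm

A 6-joint arm with a two-finger parallel gripper is mounted at the origin on the work surface. World frame = base frame: x ahead of the robot, y to its left, z up, the work surface at z = 0. Lengths are in m, angles in rad, forces in N, time in s.
With the tool pointing down it reaches from about 0.4 to 0.825 m from the base axis. Payload 7 kg.
Tool frame: the origin (TCP) lies between the finger pads; the fingertips stand 8 mm ahead of it and the grasp point (between the pads) lies 11 mm behind it (arm.finger_overhang is the distance from the TCP to the fingertips, in m); z points along the fingers, y is the line along which they close (so a half turn about z gives the same grasp; the last joint's range is limited). The gripper opens to 88 mm and grips with 3 to 60 N. Pads are 19 mm wide; open, the fingers measure 130 mm over their backs; the gripper's body (78 mm by 193 mm) begins 47 mm behind the grasp point.
Start: joints at [-0.968, 0.359, 0.012, 0, -1.224, -0.288], TCP at [0.209, -0.642, 0.235] pointing down, gripper open.
Joint ranges: [-3.07, 3.07], [-1.43, 2.12], [-1.02, 1.25], [-3.03, 1.67], [-3.05, -0], [-3.03, 3.03]. Speed limits (rad/s): [2.39, 2.39, 3.01, 3.14, 3.14, 3.14].

### API

Orientations are given as [roll, pitch, yaw] about the fixed x, y, z axes, in that order (R = Rz(yaw) Ry(pitch) Rx(roll)).
In Python, from station import arm gives the robot as it stands.
- The arm moves only by the tool move_arm, never from a script. Its argument "rows" is text: rows parted by semicolons, each of 7 numbers parted by spaces: the turn, a rotation vector about the tool's x, y, z in degrees, then the shift along the tool's x, y, z in m, then the finger opening in m, from 0 to 0.0876. A call has 1 to 8 rows; each row shifts and turns the commanded pose from where the row before left it, along the tool's axes as they then stand; what a row does not reach is not made up. A row lasts 1/8 s, in which the tool goes at most 62.5 mm and 10.7 degrees, less where a joint would pass 70% of its speed; a pose out of reach is approached as far as the arm can. A call is refused whole if a number of a shift passes 0.0625 or a number of a turn 10.7, either way. A call with a gripper value outside its range is refused whole. The fingers move at their own pace and stop on an object; "squeeze" is the grip in N (left out, the last holds). Time passes only in rows, so rows that do not move let the fingers close. It gives the time, the measured TCP pose, the force, the opening and the grip force at its end, in the units of the state.
- arm.get_state(): the state, without advancing time (a new reading comes with each control period).
- arm.grab_frame(name): name is "scene" or "top" or "wrist"; returns (picture, depth): 420x560x3 uint8, blue, green, red; 420x560 float32, m along the optical axis (not along the pixel's ray), 0 where there is no reading.
- arm.camera_model(name): a dict with "mtx" (3x3 intrinsics, pixels), "camera_from_world" (4x4, takes a point from world to camera coordinates); the wrist camera has in their place "mount" (4x4, takes a point from camera to tool coordinates, whose origin is the TCP and whose axes are the flange's). Camera axes: x right, y down, z forward; pixel columns grow to the right and rows downward; lengths in m; the calibration is good to about 2 mm. A picture is of the moment at which its call begins: read the wrist's pose just before it. camera_model takes no time and is no camera call.
- arm.job_done(): hands the job in; it is judged then, once.
The state is a dict: "t": time; "q": joint angles; "qd": joint speeds; "joint_efforts": joint torques, N m; "eef_pos": TCP position; "ee_rot": TCP orientation; "force": force on the tool from outside, world axes, zero at the start; "moment": the same for the moment, N m; "width": finger opening in m; "gripper_force": force on a finger pad.
Only numpy, scipy, OpenCV 4.12 (cv2) and the standard library are available. Lean on these libraries where they do the work, as an engineer would, in place of code of your own. Each camera call takes 0.05 s, during which the arm holds its last target. There are 200 camera calls.

## Working session

There is one attempt and no reset: what is moved stays moved. The work goes in short steps, Python scripts to look and compute and a tool call to move; the robot and the scene stay as the last step left them, time stands still between calls to the robot, and variables do not carry over. Pictures are saved under pics/ and viewed, at most 10 in all, crops included, and the job is handed in when it is done.

Besides the shell and the picture viewer there is one more tool, called after ">>>" in YAML: its name, and indented under it one key for each argument. move_arm: Moves the arm, as the interface text tells. Its arguments: {"type":"object","properties":{"rows":{"type":"string"},"squeeze":{"type":"number"}},"required":["rows"]}

```bash
ls; mkdir -p pics; cat > h.py <<'E'
import numpy as np, cv2
from station import arm
from scipy.spatial.transform import Rotation as R
def pose():
    s=arm.get_state(); return s, R.from_euler('xyz',s['ee_rot']).as_matrix(), np.array(s['eef_pos'])
def cam(name,T=None):
    m=arm.camera_model(name); K=np.array(m['mtx'])
    if name=='wrist':
        s,Rm,p=pose(); W=np.eye(4); W[:3,:3]=Rm; W[:3,3]=p
        return K, W@np.array(m['mount'])
    return K, np.linalg.inv(np.array(m['camera_from_world']))
def pts(K,W,d):
    v,u=np.mgrid[:d.shape[0],:d.shape[1]]
    P=np.stack([(u-K[0,2])/K[0,0]*d,(v-K[1,2])/K[1,1]*d,d],-1)
    return P@W[:3,:3].T+W[:3,3]
def grab(name,save=True):
    K,W=cam(name); im,d=arm.grab_frame(name)
    np.savez('pics/%s.npz'%name,im=im,d=d,K=K,W=W)
    return im,d,pts(K,W,d)
def load(name):
    z=np.load('pics/%s.npz'%name); return z['im'],z['d'],pts(z['K'],z['W'],z['d'])
E
python3 - <<'E'
from h import *
a=grab('scene')[0]; b=grab('top')[0]
cv2.imwrite('pics/scene.png',a);cv2.imwrite('pics/top.png',b)
print(arm.get_state())
E
```

```text
pics
{'t': 0.1, 'q': array([-9.67885364e-01,  3.59311993e-01,  1.11436426e-02, -3.05717763e-04,
       -1.22413043e+00, -2.88120302e-01]), 'qd': array([ 0.00015344, -0.00057744,  0.00294929,  0.00224282,  0.00047804,
        0.00017393]), 'joint_efforts': array([-9.51499460e-04, -5.84161341e+01,  2.93752170e+01,  7.01552957e+00,
        1.01619391e-02, -6.67750646e-05]), 'eef_pos': array([ 0.2088381 , -0.64141765,  0.23371603]), 'ee_rot': array([ 3.14007046e+00, -1.51397398e-04, -2.82690597e+00]), 'force': array([-0.33960618, -0.49614992, -0.81539938]), 'moment': array([0.00318891, 0.07015994, 0.00241987]), 'gripper_force': 0.0, 'width': 0.08750967827261202}
```

View pics/scene.png

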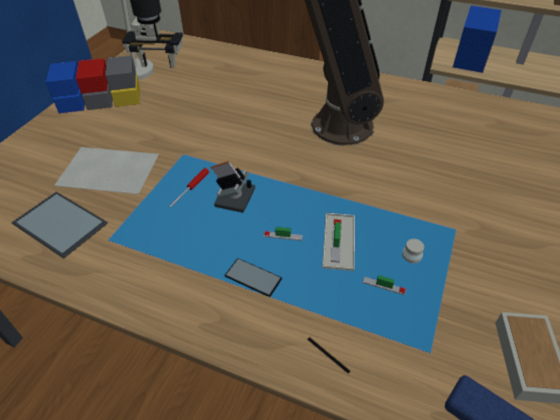

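View pics/top.png

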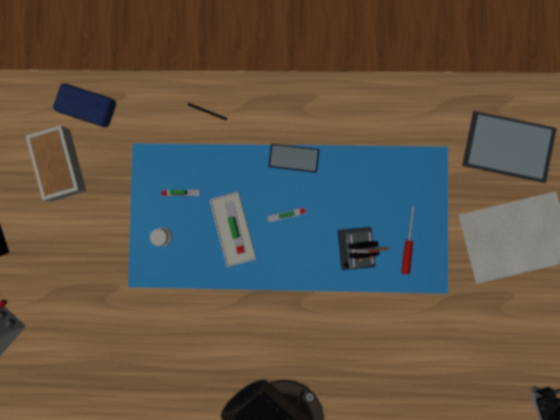

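The candidates for the file, in the top view, are the bars at (180,193), (286,215) and the one in the white tray at (233,227). The tray one is meant: it is the largest and lies in the tray. I'll confirm this in an enlarged crop with measured sizes.

```bash
python3 - <<'E'
from h import *
im,d,P=load('top')
hsv=cv2.cvtColor(im,cv2.COLOR_BGR2HSV)
def blobs(mask,name,mn=8):
    n,l,st,c=cv2.connectedComponentsWithStats(mask.astype(np.uint8))
    for i in range(1,n):
        if st[i,4]<mn: continue
        q=P[l==i]; q=q[np.isfinite(q).all(1)]
        r=cv2.minAreaRect(q[:,:2].astype(np.float32)*1000)
        print(name,st[i,4],c[i].round(),np.round(q.mean(0),4),'zmed/max',np.round([np.median(q[:,2]),q[:,2].max()],3),'rect',np.round(r[0],0),np.round(r[1],0),round(r[2],1))
H,S,V=cv2.split(hsv); roi=np.zeros(H.shape,bool); roi[145:292,131:447]=1
blobs(roi&(H>45)&(H<80)&(S>100),'green')
blobs(roi&((H<8)|(H>172))&(S>120)&(V>60),'red')
blobs(roi&((H>=5)&(H<20))&(S>80),'copper',3)
blobs(roi&~((H>92)&(H<112)&(S>150)),'nonblue',100)
print(d[200,300],P[200,300])
a=cv2.resize(im[170:275,150:300],None,fx=4,fy=4,interpolation=cv2.INTER_CUBIC)
b=cv2.resize(im[215:285,325:425],None,fx=2,fy=2,interpolation=cv2.INTER_CUBIC)
a[:140,400:600]=0; a[-140:,-200:]=b
cv2.imwrite('pics/crop.png',a)
E
```

```text
green 52 [178. 192.] [0.67   0.3252 0.0355] zmed/max [0.036 0.041] rect [670. 326.] [ 9. 44.] 0.1
green 50 [286. 214.] [0.6079 0.0031 0.0358] zmed/max [0.036 0.04 ] rect [608.   2.] [11. 40.] 13.3
green 116 [233. 227.] [0.5677 0.1556 0.0527] zmed/max [0.053 0.058] rect [568. 156.] [58. 15.] 15.7
red 16 [164. 192.] [0.6689 0.3761 0.0089] zmed/max [0.009 0.013] rect [669. 376.] [10. 12.] 1.1
red 17 [302. 210.] [ 0.6209 -0.0439  0.0088] zmed/max [0.009 0.013] rect [621. -44.] [12.  9.] 89.9
red 234 [407. 257.] [ 0.4882 -0.3506  0.0282] zmed/max [0.023 1.212] rect [ 512. -184.] [363.  95.] 82.3
red 42 [240. 249.] [0.5027 0.1392 0.0172] zmed/max [0.017 0.025] rect [503. 139.] [18. 18.] 89.0
copper 62 [372. 252.] [ 0.5076 -0.2326  0.1187] zmed/max [0.131 0.151] rect [ 503. -233.] [29. 36.] 1.2
copper 5 [360. 258.] [ 0.4901 -0.2002  0.1072] zmed/max [0.112 0.115] rect [ 490. -200.] [13.  1.] 2.0
copper 274 [184. 290.] [ 3.743e-01  3.073e-01 -1.000e-04] zmed/max [-0.     0.006] rect [373. 261.] [418.  10.] 89.9
nonblue 100 [131. 171.] [7.331e-01 4.802e-01 2.000e-04] zmed/max [0.    0.006] re
[... 221 characters left out ...]
187.] [410.  46.] 79.2
nonblue 2316 [232. 229.] [0.5624 0.1644 0.0124] zmed/max [0.005 1.212] rect [580. 106.] [219. 224.] 16.0
nonblue 330 [286. 215.] [0.6077 0.0029 0.0106] zmed/max [0.006 0.04 ] rect [608.   3.] [ 26. 121.] 14.6
nonblue 503 [408. 248.] [ 0.515  -0.3561  0.0203] zmed/max [0.018 1.212] rect [ 512. -210.] [201. 373.] 8.8
nonblue 398 [160. 237.] [0.5366 0.3733 0.0351] zmed/max [0.047 0.056] rect [535. 384.] [58. 73.] 0.8
nonblue 1487 [358. 248.] [ 0.5149 -0.2005  0.0715] zmed/max [0.066 1.212] rect [ 514. -157.] [299. 128.] 87.9
nonblue 840 [226. 290.] [0.3798 0.181  0.003 ] zmed/max [0.    1.212] rect [479.  72.] [205. 801.] 1.2
1.215609 [ 0.65271468 -0.03806112 -0.00279857]
```

View pics/crop.png

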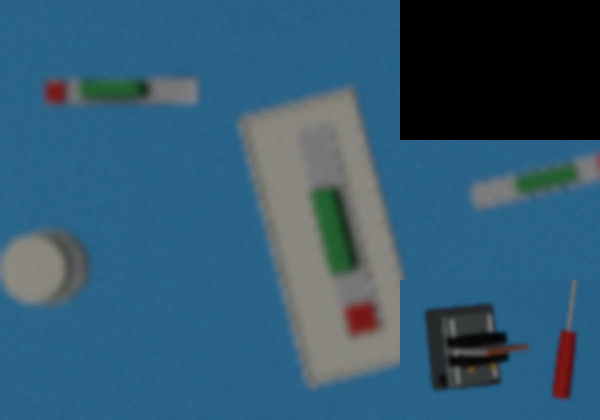

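The crop shows the file in the tray (enlarged at about (335,225)): grip about 60x16 mm, red heel toward the robot, steel tip away. The other two have 44x10 mm grips, so they are the look-alikes. The plate is over the vise, with its copper edge at about (490,350) in the inset.

```bash
cat >> h.py <<'E'
def plan(tp,tR,w=0.0876,n=None,frm=None,lin=.06,ang=10):
    """print rows from current (or given) pose to target"""
    s,Rm,p=pose()
    if frm: p,Rm=np.array(frm[0]),frm[1]
    rv=R.from_matrix(Rm.T@tR).as_rotvec(); dp=np.array(tp)-p
    k=max(int(np.ceil(np.linalg.norm(dp)/lin)),int(np.ceil(np.degrees(np.linalg.norm(rv))/ang)),1)
    k=n or k; print('rows',k)
    out=[]
    for i in range(k):
        Ri=Rm@R.from_rotvec(rv*i/k).as_matrix()
        sh=Ri.T@dp/k
        out.append(' '.join('%.2f'%x for x in np.degrees(rv)/k)+' '+' '.join('%.4f'%x for x in sh)+' %.4f'%w)
    print('; '.join(out))
E
python3 - <<'E'
from h import *
m=arm.camera_model('wrist'); print(np.round(m['mount'],3),np.round(m['mtx'],0))
s,Rm,p=pose(); print(Rm.round(3))
im,d,P=load('top')
# vise foot: dark non-blue, low
sel=(P[...,0]>.4)&(P[...,0]<.62)&(P[...,1]<-.1)&(P[...,1]>-.30)&(P[...,2]>.010)&(P[...,2]<.026)
r=cv2.minAreaRect((P[sel][:,:2]*1000).astype(np.float32)); print('foot',r)
tR=R.from_euler('xyz',[np.pi,0,0]).as_matrix()
E
```

```text
[[ 0.001 -0.958 -0.285  0.077]
 [ 1.     0.001  0.001 -0.001]
 [-0.    -0.285  0.958 -0.151]
 [ 0.     0.     0.     1.   ]] [[295.   0. 280.]
 [  0. 295. 209.]
 [  0.   0.   1.]]
[[-0.951 -0.31  -0.001]
 [-0.31   0.951  0.001]
 [ 0.     0.002 -1.   ]]
foot ((510.5591735839844, -205.3518829345703), (120.52472686767578, 100.400146484375), 6.17385721206665)
```

```bash
python3 - <<'E'
from h import *
tR=R.from_euler('xyz',[180,0,-174],degrees=True).as_matrix()
plan([.51,-.23,.26],tR)
E
```

```text
rows 9
0.01 -0.00 1.34 -0.0460 0.0331 -0.0029 0.0876; 0.01 -0.00 1.34 -0.0452 0.0342 -0.0029 0.0876; 0.01 -0.00 1.34 -0.0444 0.0352 -0.0029 0.0876; 0.01 -0.00 1.34 -0.0435 0.0362 -0.0029 0.0876; 0.01 -0.00 1.34 -0.0427 0.0373 -0.0029 0.0876; 0.01 -0.00 1.34 -0.0418 0.0382 -0.0029 0.0876; 0.01 -0.00 1.34 -0.0409 0.0392 -0.0029 0.0876; 0.01 -0.00 1.34 -0.0400 0.0401 -0.0029 0.0876; 0.01 -0.00 1.34 -0.0390 0.0411 -0.0029 0.0876
```

>>> move_arm:
  rows: "0 0 1.5 -0.046 0.033 -0.003 0.0876; 0 0 1.5 -0.045 0.034 -0.003 0.0876; 0 0 1.5 -0.044 0.035 -0.003 0.0876; 0 0 1.5 -0.044 0.036 -0.003 0.0876; 0 0 1.5 -0.043 0.037 -0.003 0.0876; 0 0 1.5 -0.042 0.038 -0.003 0.0876; 0 0 1.5 -0.041 0.039 -0.003 0.0876; 0 0 1.5 -0.04 0.04 -0.003 0.0876"

```text
t: 1.1
eef_pos: [0.4819, -0.2785, 0.2586]
ee_rot: [3.141, -0.0, -3.037]
force: [1.3, -0.5, -0.0]
width: 0.0878
gripper_force: 0.0
```

>>> move_arm:
  rows: "0 0 0 -0.039 0.04 -0.003 0.0876; 0 0 0 0 0 0 0.0876; 0 0 0 0 0 0 0.0876"

```text
t: 1.48
eef_pos: [0.5155, -0.236, 0.2611]
ee_rot: [3.141, -0.001, -3.035]
force: [-0.6, 0.3, 0.5]
width: 0.0878
gripper_force: 0.0
```

```bash
python3 - <<'E'
from h import *
im,d,P=grab('wrist'); cv2.imwrite('pics/w1.png',im)
s,Rm,p=pose(); print(p.round(4),np.degrees(s['ee_rot']).round(2),s['force'].round(2))
hsv=cv2.cvtColor(im,cv2.COLOR_BGR2HSV);H,S,V=cv2.split(hsv)
m=(H>=5)&(H<20)&(S>80)&(P[...,2]>.08)&(P[...,2]<.2)
n,l,st,c=cv2.connectedComponentsWithStats(m.astype(np.uint8))
for i in range(1,n):
    if st[i,4]>40:
        q=P[l==i]; print(st[i],c[i].round(),q.mean(0).round(4),q.min(0).round(3),q.max(0).round(3))
E
```

```text
[ 0.5152 -0.2366  0.2612] [ 1.7999e+02 -5.0000e-02 -1.7397e+02] [-0.19 -0.77  0.06]
[240 195  65  16 480] [273. 202.] [ 0.5142 -0.2442  0.1358] [ 0.508 -0.278  0.083] [ 0.533 -0.21   0.154]
```

View pics/w1.png

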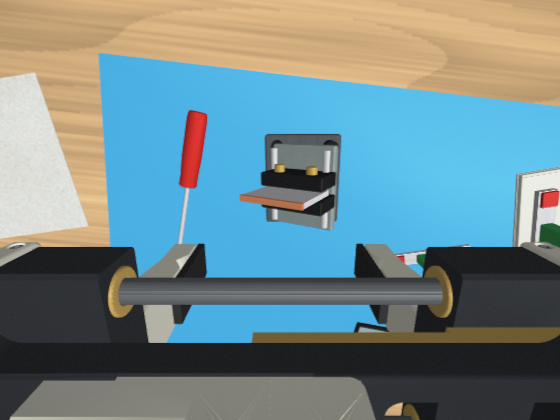

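The wrist view shows the copper edge running from (240,196), low and to the right, to about (305,207), high and to the left. The foot is at (303,180) and the screwdriver at (195,150). Next I'll fit the edge line in 3D.

```bash
python3 - <<'E'
from h import *
im,d,P=load('wrist')
hsv=cv2.cvtColor(im,cv2.COLOR_BGR2HSV);H,S,V=cv2.split(hsv)
m=(H>=3)&(H<20)&(S>80)&(P[...,2]>.1)&(P[...,2]<.2); m[:180]=0;m[225:]=0;m[:,:230]=0;m[:,320:]=0
q=P[m]
zh=lambda yaw:R.from_euler('xyz',[30,0,yaw],degrees=True).as_matrix()
# foot from wrist
f=(P[...,2]>.010)&(P[...,2]<.025)&(P[...,0]>.42)&(P[...,0]<.60)&(P[...,1]<-.12)&(P[...,1]>-.28)
print('foot',cv2.minAreaRect((P[f][:,:2]*1000).astype(np.float32)))
c=np.median(q,0)
for _ in range(5):
    e=q-c; u=np.linalg.svd(e,full_matrices=False)[2][0]
    r=np.linalg.norm(e-np.outer(e@u,u),axis=1); k=r<.006; c=q[k].mean(0); q=q[k]
u*=np.sign(u[1]); t=(q-c)@u
print('edge c',c.round(4),'dir',u.round(3),'tilt',np.degrees(np.arcsin(u[2])),'yaw',np.degrees(np.arctan2(-u[0],u[1])),'t',np.percentile(t,[0,2,98,100]).round(4),len(q))
Rh=zh(6.17); o=np.array([.5106,-.2054,.05])
e1,e2=c+u*np.percentile(t,1),c+u*np.percentile(t,99)
for x in (c,e1,e2): print('in head',(Rh.T@(x-o)).round(4))
E
```

```text
foot ((510.1924743652344, -207.65660095214844), (119.38987731933594, 99.822998046875), 6.089205265045166)
edge c [ 0.5138 -0.2445  0.1367] dir [-0.088  0.863  0.497] tilt 29.828418824857774 yaw 5.835275865096359 t [-0.0393 -0.0373  0.0314  0.032 ] 469
in head [-0.001   0.0094  0.0947]
in head [-0.0012 -0.0288  0.0949]
in head [-0.0008  0.041   0.0946]
```

```bash
python3 - <<'E'
from h import *
plan([.568,.156,.20],R.from_euler('xyz',[180,0,-165.5],degrees=True).as_matrix())
E
```

```text
rows 7
0.00 -0.01 -1.21 -0.0134 0.0550 0.0087 0.0876; 0.00 -0.01 -1.21 -0.0146 0.0547 0.0087 0.0876; 0.00 -0.01 -1.21 -0.0157 0.0544 0.0087 0.0876; 0.00 -0.01 -1.21 -0.0168 0.0540 0.0087 0.0876; 0.00 -0.01 -1.21 -0.0180 0.0537 0.0087 0.0876; 0.00 -0.01 -1.21 -0.0191 0.0533 0.0087 0.0876; 0.00 -0.01 -1.21 -0.0202 0.0529 0.0087 0.0876
```

>>> move_arm:
  rows: "0 0 -1.2 -0.013 0.055 0.008 0.0876; 0 0 -1.2 -0.015 0.055 0.009 0.0876; 0 0 -1.2 -0.016 0.054 0.009 0.0876; 0 0 -1.2 -0.017 0.054 0.009 0.0876; 0 0 -1.2 -0.018 0.054 0.009 0.0876; 0 0 -1.2 -0.019 0.053 0.009 0.0876; 0 0 -1.3 -0.020 0.053 0.009 0.0876; 0 0 0 0 0 0 0.0876"

```text
t: 2.52
eef_pos: [0.5689, 0.1581, 0.1983]
ee_rot: [-3.141, -0.002, -2.886]
force: [-0.6, -0.8, 0.5]
width: 0.0877
gripper_force: 0.0
```

>>> move_arm:
  rows: "0 0 0 0 0 0 0.0876; 0 0 0 0 0 0 0.0876"

```text
t: 2.78
eef_pos: [0.5689, 0.1548, 0.1999]
ee_rot: [3.142, 0.0, -2.89]
force: [0.9, -0.5, -0.2]
width: 0.0878
gripper_force: 0.0
```

```bash
python3 - <<'E'
from h import *
im,d,P=grab('wrist'); cv2.imwrite('pics/w2.png',im)
s,Rm,p=pose(); print(p.round(4),np.degrees(s['ee_rot']).round(2),s['force'].round(2))
hsv=cv2.cvtColor(im,cv2.COLOR_BGR2HSV);H,S,V=cv2.split(hsv)
near=(abs(P[...,0]-.56)<.13)&(abs(P[...,1]-.156)<.07)
g=near&(H>45)&(H<80)&(S>100)
top=g&(P[...,2]>.045)
print('grip',cv2.minAreaRect((P[top][:,:2]*1000).astype(np.float32)),np.median(P[top],0),P[g][:,2].min())
r=near&((H<8)|(H>172))&(S>120)
print('red',cv2.minAreaRect((P[r][:,:2]*1000).astype(np.float32)),np.median(P[r],0))
w=near&(P[...,2]>.009)&(P[...,2]<.0135)&(S<60)
w=(abs(P[...,0]-.56)<.15)&(abs(P[...,1]-.156)<.1)&(P[...,2]>.004)&(P[...,2]<.0145)&(S<60)
print('tray',cv2.minAreaRect((P[w][:,:2]*1000).astype(np.float32)))
E
```

```text
[0.5689 0.1549 0.2   ] [ 1.7999e+02  2.0000e-02 -1.6558e+02] [ 0.91  0.57 -0.39]
grip ((545.063720703125, 150.02223205566406), (105.95816802978516, 16.474489212036133), 14.825061798095703) [0.56391564 0.155489   0.05503336] 0.017324697874027017
red ((501.1976013183594, 137.65232849121094), (20.038188934326172, 19.78719711303711), 14.4847993850708) [0.50097594 0.13749813 0.01831303]
tray ((571.28515625, 130.02313232421875), (209.8035430908203, 158.82388305664062), 16.044797897338867)
```

View pics/w2.png

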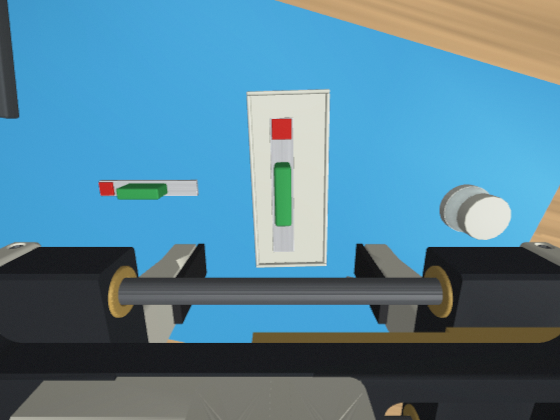

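The wrist view shows the file in the tray: red heel at (281,128), grip at (283,195), tip at (283,240). The jar at (475,212) and the look-alike at (148,188) are well clear. File centre is about (0.568, 0.155) at yaw 14.7°. I'll descend to grasp it.

>>> move_arm:
  rows: "0 0 0 0.001 0 0.055 0.0876; 0 0 0 0 0 0.055 0.0876; 0 0 0 0 0 0.04 0.0876; 0 0 0 0 0 0.023 0.0876; 0 0 0 0 0 0 0.0876; 0 0 0 0 0 0 0.0876"

```text
t: 3.58
eef_pos: [0.5688, 0.156, 0.0278]
ee_rot: [3.141, 0.002, -2.888]
force: [-0.1, 0.7, 0.1]
width: 0.0875
gripper_force: 0.0
```

```bash
python3 - <<'E'
from h import *
s,Rm,p=pose(); print(p.round(4),s['force'].round(2))
im,d,P=load('wrist')
hsv=cv2.cvtColor(im,cv2.COLOR_BGR2HSV);H,S,V=cv2.split(hsv)
w=((S<70)&(V>90)&(P[...,2]>.002)&(P[...,2]<.015)).astype(np.uint8)
w[:, :230]=0; w[:,350:]=0; w[272:]=0
n,l,st,c=cv2.connectedComponentsWithStats(w)
i=1+np.argmax(st[1:,4]); q=P[l==i]
print(st[i],'tray',cv2.minAreaRect((q[:,:2]*1000).astype(np.float32)))
E
```

```text
[0.5688 0.156  0.0278] [-0.12  0.69  0.05]
[  246    89    84   179 11934] tray ((563.3493041992188, 164.8527069091797), (213.86561584472656, 91.43135070800781), 16.09624671936035)
```

>>> move_arm:
  rows: "0 0 0 0 0 0.001 0.0; 0 0 0 0 0 0 0.0; 0 0 0 0 0 0 0.0; 0 0 0 0 0 0 0.0; 0 0 0 0 0 0 0.0; 0 0 0 0 0 0 0.0"
  squeeze: 60

```text
t: 4.32
eef_pos: [0.5679, 0.1562, 0.0255]
ee_rot: [-3.142, -0.0, -2.888]
force: [1.1, -0.8, -0.5]
width: 0.0333
gripper_force: 0.0
```

>>> move_arm:
  rows: "0 0 0 0 0 0 0.0; 0 0 0 0 0 -0.02 0.0; 0 0 0 0 0 -0.05 0.0; 0 0 0 0 0 -0.06 0.0; 0 0 0 0 0 -0.06 0.0; 0 0 0 0 0 0 0.0; 0 0 0 0 0 0 0.0; 0 0 0 0 0 0 0.0"

```text
t: 5.32
eef_pos: [0.5668, 0.1557, 0.2135]
ee_rot: [-3.141, -0.004, -2.888]
force: [0.6, 0.5, -3.5]
width: 0.0179
gripper_force: 60.0
```

```bash
python3 - <<'E'
from h import *
s,Rm,p=pose(); print(p.round(4),s['force'].round(2),s['moment'].round(3),np.degrees(s['ee_rot']).round(2))
im,d,P=grab('wrist'); cv2.imwrite('pics/w3.png',im)
E
```

```text
[0.5668 0.1557 0.2135] [ 0.57  0.47 -3.55] [-0.015 -0.033  0.019] [-179.96   -0.2  -165.48]
```

View pics/w3.png

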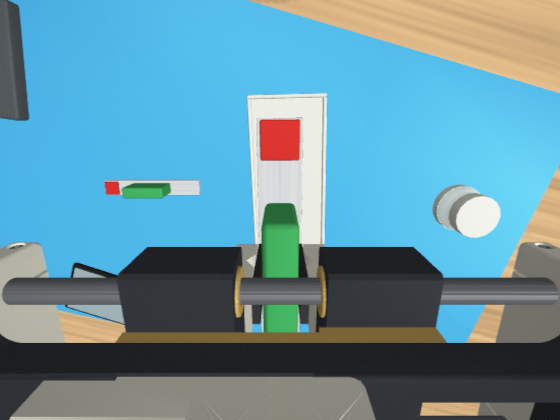

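The file is held: grip at (281,240), heel at (280,140). The fingers closed a little late, so I'll measure the file's pose in the hand.

```bash
cat >> h.py <<'E'
def inhand(im,P):
    s,Rm,p=pose()
    H,S,V=cv2.split(cv2.cvtColor(im,cv2.COLOR_BGR2HSV)); Q=(P-p)@Rm
    box=(abs(Q[...,1])<.03)&(abs(Q[...,0])<.12)&(Q[...,2]<.06)&(Q[...,2]>-.06)
    r=box&((H<8)|(H>172))&(S>120); q=Q[r]; zm=np.median(q[:,2]); q=q[abs(q[:,2]-zm)<.004]
    print('red n',len(q),'mean',q.mean(0).round(4),'min',q.min(0).round(4),'max',q.max(0).round(4))
    print(' slope dz/dx deg',np.degrees(np.arctan(np.polyfit(q[:,0],q[:,2],1)[0])).round(2),'dz/dy',np.degrees(np.arctan(np.polyfit(q[:,1],q[:,2],1)[0])).round(2))
    b=box&(S<60)&(Q[...,0]>.034)&(Q[...,0]<.062)&(abs(Q[...,1])<.012)&(Q[...,2]>zm); q=Q[b]
    k=abs(q[:,2]-np.median(q[:,2]))<.004; q=q[k]
    if len(q)>20: print('blade n',len(q),'mean',q.mean(0).round(4),'slope',np.degrees(np.arctan(np.polyfit(q[:,0],q[:,2],1)[0])).round(2))
    g=box&(H>45)&(H<80)&(S>100); q=Q[g]; print('grip z min',np.percentile(q[:,2],[1,50]).round(4), 'x max',np.percentile(q[:,0],[50,99]).round(4))
E
python3 - <<'E'
from h import *
im,d,P=load('wrist'); inhand(im,P)
E
```

```text
red n 1555 mean [ 0.0681 -0.0013  0.0143] min [ 0.0573 -0.012   0.0123] max [0.0783 0.0097 0.018 ]
 slope dz/dx deg 0.65 dz/dy 0.44
blade n 1505 mean [ 0.0455 -0.      0.0192] slope 0.1
grip z min [-0.0244 -0.0227] x max [0.0166 0.0321]
```

```bash
cat >> h.py <<'E'
Rh=R.from_euler('xyz',[30,0,6.1],degrees=True).as_matrix(); oh=np.array([.5104,-.2065,.05])
RT=Rh@np.diag([-1.,1,-1])
OFF=np.array([.0008,-.001,-.0273])
def tcp_for(fx,fy,fz): return oh+Rh@(np.array([fx,fy,fz])-OFF)
def report():
    s,Rm,p=pose(); M=Rm@np.diag([-1.,1,-1])
    f=Rh.T@(p-oh)+(Rh.T@M)@OFF
    print('t',round(s['t'],2),'file in head mm',(f*1000).round(1),'rot err deg',np.degrees(R.from_matrix(RT.T@Rm).as_rotvec()).round(2),'F head',(Rh.T@(s['force']-F0)).round(2),'grip',s['gripper_force'],'w',round(s['width'],4))
F0=np.array([0,0,-3.])
E
python3 - <<'E'
from h import *
report()
print(tcp_for(-.055,.003,.155)); plan(tcp_for(-.055,.003,.155),RT,w=0)
s=arm.get_state(); print(s['q'].round(2))
E
```

```text
t 5.38 file in head mm [ 95.7 374.1 -58.6] rot err deg [30.01  2.39 -8.19] F head [ 0.19  0.84 -0.56] grip 59.960920214653015 w 0.0178
[ 0.4642338  -0.29961895  0.20987643]
rows 8
-3.75 -0.30 1.02 0.0267 -0.0519 0.0006 0.0000; -3.75 -0.30 1.02 0.0258 -0.0523 -0.0030 0.0000; -3.75 -0.30 1.02 0.0248 -0.0524 -0.0065 0.0000; -3.75 -0.30 1.02 0.0238 -0.0523 -0.0101 0.0000; -3.75 -0.30 1.02 0.0228 -0.0519 -0.0136 0.0000; -3.75 -0.30 1.02 0.0218 -0.0513 -0.0171 0.0000; -3.75 -0.30 1.02 0.0208 -0.0505 -0.0205 0.0000; -3.75 -0.30 1.02 0.0198 -0.0494 -0.0239 0.0000
[ 0.6   0.23 -0.21 -0.   -1.13 -1.92]
```

>>> move_arm:
  rows: "-3.8 -0.3 1 0.027 -0.052 0 0; -3.8 -0.3 1 0.026 -0.052 -0.003 0; -3.8 -0.3 1 0.025 -0.052 -0.006 0; -3.8 -0.3 1 0.024 -0.052 -0.010 0; -3.7 -0.3 1 0.023 -0.052 -0.014 0; -3.7 -0.3 1 0.022 -0.051 -0.017 0; -3.7 -0.3 1 0.021 -0.05 -0.02 0; -3.7 -0.3 1 0.02 -0.05 -0.024 0"

```text
t: 6.38
eef_pos: [0.4634, -0.3003, 0.209]
ee_rot: [2.614, 0.003, -3.033]
force: [1.6, -0.1, -2.9]
width: 0.0175
gripper_force: 60.0
```

>>> move_arm:
  rows: "0 0 0 0 0 0 0; 0 0 0 0 0 0 0; 0 0 0 0 0 0 0; 0 0 0 0 0 0 0"

```text
t: 6.88
eef_pos: [0.4646, -0.2972, 0.2107]
ee_rot: [2.618, 0.005, -3.03]
force: [-1.2, 0.5, -2.8]
width: 0.0176
gripper_force: 60.0
```

```bash
python3 - <<'E'
from h import *
im,d,P=grab('wrist'); inhand(im,P)
report(); s,Rm,p=pose(); print(s['force'],s['q'].round(2))
plan(tcp_for(-.055,.003,.110),RT,w=0)
H,S,V=cv2.split(cv2.cvtColor(im,cv2.COLOR_BGR2HSV))
m=(H>=3)&(H<20)&(S>80)&(P[...,2]>.1)&(P[...,2]<.17)&(abs(P[...,0]-.51)<.03)&(abs(P[...,1]+.245)<.05)
q=(P[m]-oh)@Rh; print('edge',m.sum(),np.median(q,0).round(4) if m.any() else '')
E
```

```text
red n 1555 mean [ 0.0678 -0.0006  0.014 ] min [ 0.0569 -0.0112  0.0116] max [0.078  0.0102 0.016 ]
 slope dz/dx deg 0.32 dz/dy -0.03
blade n 1525 mean [0.0452 0.0001 0.0188] slope 0.27
grip z min [-0.0247 -0.0231] x max [0.0163 0.0318]
t 6.92 file in head mm [-54.3   5.4 154.6] rot err deg [-0.03 -0.08 -0.4 ] F head [-0.79  1.18  0.95] grip 59.96054291725159 w 0.0176
[-0.84314599  0.45900075 -1.59180554] [-0.52  0.42  0.1  -0.42 -1.58 -0.87]
rows 1
0.03 0.08 0.40 0.0007 -0.0024 0.0446 0.0000
edge 0
```

>>> move_arm:
  rows: "0 0 0 0 0 0.03 0; 0 0 0.3 0 -0.002 0.02 0; 0 0 0 0 0 0 0; 0 0 0 0 0 0 0; 0 0 0 0 0 0 0"

```text
t: 7.55
eef_pos: [0.4623, -0.2758, 0.1668]
ee_rot: [2.618, 0.003, -3.036]
force: [0.2, -0.8, -3.3]
width: 0.0174
gripper_force: 60.0
```

```bash
cat >> h.py <<'E'
def avg(n=6):
    F=[];f=[]
    for _ in range(n):
        s,Rm,p=pose(); F.append(Rh.T@(s['force']-F0)); f.append(Rh.T@(p-oh)+(Rh.T@Rm@np.diag([-1.,1,-1]))@OFF); arm.grab_frame('top')
    print('n',n,'t',round(s['t'],2),'F head mean',np.mean(F,0).round(2),'sd',np.std(F,0).round(2),'file mm',(np.mean(f,0)*1000).round(2),'sd',(np.std(f,0)*1000).round(2))
E
python3 - <<'E'
from h import *
avg(); report()
E
```

```text
n 6 t 7.8 F head mean [-0.14 -0.01  0.46] sd [0.53 0.56 0.48] file mm [-54.59   2.15 105.32] sd [0.16 0.03 0.28]
t 7.85 file in head mm [-54.8   2.1 104.8] rot err deg [-0.06 -0.12  0.04] F head [-0.35  0.03 -0.78] grip 59.9604731798172 w 0.0177
```

>>> move_arm:
  rows: "0 0 0 0 0 0.004 0; 0 0 0 0 0 0.004 0; 0 0 0 0 0 0 0; 0 0 0 0 0 0 0"

```text
t: 8.35
eef_pos: [0.4613, -0.2713, 0.1589]
ee_rot: [2.617, 0.001, -3.036]
force: [-0.1, -0.5, -2.2]
width: 0.0178
gripper_force: 60.0
```

```bash
python3 -c "from h import *; avg(8)"
```

```text
n 8 t 8.7 F head mean [-0.32 -0.12  0.64] sd [0.54 0.38 0.62] file mm [-54.8    2.2   96.69] sd [0.02 0.01 0.04]
```

>>> move_arm:
  rows: "0 0 0 0 0 0.002 0; 0 0 0 0 0 0.001 0; 0 0 0 0 0 0 0; 0 0 0 0 0 0 0"

```text
t: 9.25
eef_pos: [0.4612, -0.2698, 0.1563]
ee_rot: [2.617, 0.001, -3.036]
force: [-0.5, 1.2, -1.8]
width: 0.0177
gripper_force: 60.0
```

```bash
python3 -c "from h import *; avg(8)"
```

```text
n 8 t 9.6 F head mean [0.18 0.21 0.54] sd [0.35 0.73 0.36] file mm [-54.81   2.21  93.63] sd [0.02 0.01 0.01]
```

>>> move_arm:
  rows: "0 0 0 0 0 0.002 0; 0 0 0 0 0 0 0; 0 0 0 0 0 0 0"

```text
t: 10.02
eef_pos: [0.4612, -0.2689, 0.1547]
ee_rot: [2.617, 0.002, -3.036]
force: [-0.1, -1.0, -0.9]
width: 0.0176
gripper_force: 60.0
```

```bash
python3 -c "from h import *; avg(7)"
```

```text
n 7 t 10.32 F head mean [0.19 0.2  2.29] sd [0.25 0.31 0.33] file mm [-54.76   2.16  91.74] sd [0.03 0.01 0.04]
```

>>> move_arm:
  rows: "0 0 0 0 0 0.002 0; 0 0 0 0 0 0 0; 0 0 0 0 0 0 0"

```text
t: 10.75
eef_pos: [0.4611, -0.2679, 0.153]
ee_rot: [2.617, 0.002, -3.036]
force: [-0.3, -1.8, 1.6]
width: 0.0176
gripper_force: 60.0
```

```bash
python3 -c "from h import *; avg(7)"
```

```text
n 7 t 11.05 F head mean [0.05 0.43 4.58] sd [0.56 0.44 0.49] file mm [-54.75   2.15  89.77] sd [0.02 0.02 0.05]
```

Touch found the edge at head z ≈ 92.8 mm, with a spring rate of about 1.2 N/mm as stated. Now I'll press to about 6 N and stroke.

>>> move_arm:
  rows: "0 0 0 0 0 0.0016 0; 0 0 0 0 0 0 0; 0 0 0 -0.004 0 0 0; 0 0 0 -0.007 0 0 0; 0 0 0 -0.007 0 0 0; 0 0 0 -0.007 0 0 0; 0 0 0 -0.007 0 0 0; 0 0 0 -0.007 0 0 0"

```text
t: 12.1
eef_pos: [0.499, -0.2629, 0.1515]
ee_rot: [2.616, -0.001, -3.036]
force: [-2.9, -3.8, 2.9]
width: 0.0174
gripper_force: 60.0
```

```bash
python3 -c "from h import *; report(); avg(3)"
```

```text
t 12.1 file in head mm [-16.6   2.2  88. ] rot err deg [-0.1   0.02  0.06] F head [-3.29 -0.06  6.89] grip 59.965969920158386 w 0.0174
n 3 t 12.2 F head mean [-3.03  0.3   7.31] sd [0.2  0.37 0.3 ] file mm [-16.15   2.18  87.98] sd [0.33 0.04 0.04]
```

>>> move_arm:
  rows: "0 0 0 -0.007 0 -0.0003 0; 0 0 0 -0.008 0 -0.0003 0; 0 0 0 -0.008 0 0 0; 0 0 0 -0.008 0 0 0; 0 0 0 -0.008 0 0 0; 0 0 0 -0.008 0 0 0; 0 0 0 -0.009 0 0 0; 0 0 0 -0.008 0 0 0"

```text
t: 13.25
eef_pos: [0.5638, -0.2564, 0.1521]
ee_rot: [2.617, 0.001, -3.036]
force: [-3.6, -2.8, 3.7]
width: 0.0179
gripper_force: 60.0
```

```bash
python3 -c "from h import *; report()"
```

```text
t 13.25 file in head mm [48.7  2.2 88.7] rot err deg [-0.07 -0.09  0.03] F head [-3.84  1.23  7.01] grip 59.96582508087158 w 0.0179
```

>>> move_arm:
  rows: "0 0 0 -0.001 0 -0.008 0; 0 0 0 0 0 -0.022 0; 0 0 0 0 0 0 0; 0 0 0 0.03 0 0 0; 0 0 0 0.04 0 0 0; 0 0 0 0.034 0 0 0; 0 0 0 0 0 0 0; 0 0 0 0 0 0 0"

```text
t: 14.25
eef_pos: [0.463, -0.2819, 0.1776]
ee_rot: [2.616, 0.002, -3.037]
force: [1.0, 0.3, -3.0]
width: 0.0175
gripper_force: 60.0
```

```bash
python3 - <<'E'
from h import *
im,d,P=grab('wrist'); inhand(im,P); avg(4); report()
E
```

```text
red n 1554 mean [ 0.068  -0.0006  0.0139] min [ 0.0572 -0.0112  0.0115] max [0.0782 0.0102 0.0161]
 slope dz/dx deg 0.68 dz/dy 0.04
blade n 1545 mean [0.0454 0.0001 0.0187] slope 0.4
grip z min [-0.0249 -0.0232] x max [0.0167 0.032 ]
n 4 t 14.45 F head mean [0.52 0.4  0.36] sd [0.19 0.18 0.64] file mm [-54.08   2.26 118.15] sd [0.05 0.04 0.02]
t 14.5 file in head mm [-54.3   2.2 118.2] rot err deg [-0.08 -0.09  0.  ] F head [-0.75 -0.25  0.43] grip 59.96046423912048 w 0.0177
```

>>> move_arm:
  rows: "0 0 0 0 0 0.018 0; 0 0 0 0 0 0.005 0; 0 0 0 0 0 0.003 0; 0 0 0 0 0 0.002 0; 0 0 0 0 0 0.0018 0; 0 0 0 0 0 0 0; 0 0 0 -0.004 0 0 0; 0 0 0 -0.007 0 0 0"

```text
t: 15.5
eef_pos: [0.4718, -0.2668, 0.1523]
ee_rot: [2.617, 0.001, -3.037]
force: [-2.3, -2.5, 1.4]
width: 0.0175
gripper_force: 60.0
```

```bash
python3 -c "from h import *; report()"
```

```text
t 15.5 file in head mm [-43.9   1.8  89.2] rot err deg [-0.03 -0.09  0.06] F head [-2.56  0.25  4.99] grip 59.964439272880554 w 0.0175
```

>>> move_arm:
  rows: "0 0 0 -0.007 0 0 0; 0 0 0 -0.007 0 0 0; 0 0 0 -0.007 0 0 0; 0 0 0 -0.007 0 0 0; 0 0 0 -0.007 0 0 0; 0 0 0 -0.007 0 0 0; 0 0 0 -0.007 0 0 0; 0 0 0 -0.007 0 0 0"

```text
t: 16.5
eef_pos: [0.528, -0.2603, 0.1523]
ee_rot: [2.617, 0.001, -3.036]
force: [-3.2, -3.1, 2.4]
width: 0.0175
gripper_force: 60.0
```

```bash
python3 -c "from h import *; report()"
```

```text
t 16.5 file in head mm [12.6  2.2 88.9] rot err deg [-0.07 -0.09  0.03] F head [-3.53  0.33  6.08] grip 59.96517598628998 w 0.0175
```

>>> move_arm:
  rows: "0 0 0 -0.007 0 0 0; 0 0 0 -0.007 0 0 0; 0 0 0 -0.007 0 0 0; 0 0 0 -0.007 0 0 0; 0 0 0 -0.008 0 0 0; 0 0 0 -0.001 0 -0.008 0; 0 0 0 0 0 -0.022 0; 0 0 0 0 0 0 0"

```text
t: 17.5
eef_pos: [0.5672, -0.272, 0.1792]
ee_rot: [2.618, 0.005, -3.037]
force: [0.0, -0.1, -2.5]
width: 0.0177
gripper_force: 60.0
```

>>> move_arm:
  rows: "0 0 0 0.03 0 0 0; 0 0 0 0.04 0 0 0; 0 0 0 0.034 0 0 0; 0 0 0 0 0 0 0; 0 0 0 0 0 0 0"

```text
t: 18.12
eef_pos: [0.463, -0.2819, 0.1778]
ee_rot: [2.616, 0.002, -3.037]
force: [0.7, 0.3, -2.5]
width: 0.0177
gripper_force: 60.0
```

```bash
python3 - <<'E'
from h import *
im,d,P=grab('wrist'); inhand(im,P); avg(3); report()
E
```

```text
red n 1556 mean [ 0.068  -0.0005  0.0139] min [ 0.0572 -0.0112  0.0118] max [0.0782 0.0105 0.0177]
 slope dz/dx deg 0.3 dz/dy 0.06
blade n 1539 mean [0.0453 0.0001 0.0187] slope 0.55
grip z min [-0.0249 -0.0232] x max [0.0166 0.032 ]
n 3 t 18.27 F head mean [0.47 0.19 0.36] sd [0.5  0.41 0.14] file mm [-54.06   2.26 118.34] sd [0.02 0.01 0.02]
t 18.32 file in head mm [-54.2   2.2 118.3] rot err deg [-0.09 -0.09  0.  ] F head [-0.68  0.34  0.53] grip 59.960365891456604 w 0.0178
```

Third stroke.

>>> move_arm:
  rows: "0 0 0 0 0 0.018 0; 0 0 0 0 0 0.005 0; 0 0 0 0 0 0.003 0; 0 0 0 0 0 0.002 0; 0 0 0 0 0 0.002 0; 0 0 0 0 0 0 0; 0 0 0 -0.004 0 0 0; 0 0 0 -0.007 0 0 0"

```text
t: 19.32
eef_pos: [0.4718, -0.2668, 0.1523]
ee_rot: [2.617, 0.001, -3.037]
force: [-2.0, -3.3, 1.6]
width: 0.0176
gripper_force: 60.0
```

>>> move_arm:
  rows: "0 0 0 -0.007 0 0 0; 0 0 0 -0.007 0 0 0; 0 0 0 -0.007 0 0 0; 0 0 0 -0.007 0 0 0; 0 0 0 -0.007 0 0 0; 0 0 0 -0.007 0 0 0; 0 0 0 -0.007 0 0 0; 0 0 0 -0.007 0 0 0"

```text
t: 20.32
eef_pos: [0.5279, -0.2603, 0.1523]
ee_rot: [2.617, 0.001, -3.036]
force: [-2.7, -3.7, 2.5]
width: 0.0179
gripper_force: 60.0
```

```bash
python3 -c "from h import *; report()"
```

```text
t 20.32 file in head mm [12.6  2.2 88.9] rot err deg [-0.07 -0.1   0.03] F head [-3.06 -0.2   6.47] grip 59.96516168117523 w 0.0179
```

>>> move_arm:
  rows: "0 0 0 -0.007 0 0 0; 0 0 0 -0.007 0 0 0; 0 0 0 -0.007 0 0 0; 0 0 0 -0.007 0 0 0; 0 0 0 -0.008 0 0 0; 0 0 0 -0.001 0 -0.008 0; 0 0 0 0 0 -0.03 0; 0 0 0 0 0 -0.03 0"

```text
t: 21.32
eef_pos: [0.5686, -0.29, 0.2114]
ee_rot: [2.616, 0.002, -3.036]
force: [0.8, 0.0, -2.0]
width: 0.0175
gripper_force: 60.0
```

```bash
python3 - <<'E'
from h import *
report()
# release pose: file centre over tray centre, tool vertical, yaw 16 (tray)
tR=R.from_euler('xyz',[180,0,-164],degrees=True).as_matrix()
tray=np.array([.5633,.1645,.0]); 
tp=tray+tR@(-np.array([-.0008,-.0005,.0]))+[0,0,.20]
print(tp); plan(tp,tR,w=0)
E
```

```text
t 21.32 file in head mm [ 49.9   2.5 157.1] rot err deg [-0.13 -0.14  0.01] F head [0.83 0.47 0.89] grip 59.959943890571594 w 0.0175
[0.56239317 0.16476012 0.2       ]
rows 8
3.76 0.34 -1.21 -0.0052 0.0482 0.0297 0.0000; 3.76 0.34 -1.21 -0.0064 0.0500 0.0264 0.0000; 3.76 0.34 -1.21 -0.0076 0.0514 0.0230 0.0000; 3.76 0.34 -1.21 -0.0088 0.0527 0.0196 0.0000; 3.76 0.34 -1.21 -0.0101 0.0536 0.0160 0.0000; 3.76 0.34 -1.21 -0.0113 0.0543 0.0124 0.0000; 3.76 0.34 -1.21 -0.0125 0.0548 0.0088 0.0000; 3.76 0.34 -1.21 -0.0137 0.0550 0.0051 0.0000
```

>>> move_arm:
  rows: "0 0 0 0 0 -0.03 0; 3.8 0.3 -1.2 -0.005 0.048 0.03 0; 3.8 0.3 -1.2 -0.006 0.05 0.026 0; 3.8 0.3 -1.2 -0.008 0.052 0.023 0; 3.8 0.3 -1.2 -0.009 0.053 0.02 0; 3.7 0.3 -1.2 -0.01 0.054 0.016 0; 3.7 0.3 -1.2 -0.011 0.054 0.012 0; 3.7 0.3 -1.2 -0.012 0.055 0.009 0"

```text
t: 22.32
eef_pos: [0.5631, 0.0961, 0.2268]
ee_rot: [3.077, 0.01, -2.886]
force: [1.9, 0.4, -2.9]
width: 0.0178
gripper_force: 60.0
```

>>> move_arm:
  rows: "3.7 0.3 -1.2 -0.014 0.055 0.005 0; 0 0 0 0 0 0 0; 0 0 0 0 0 0 0; 0 0 0 0 0 0 0"

```text
t: 22.82
eef_pos: [0.5631, 0.1495, 0.225]
ee_rot: [3.141, 0.004, -2.868]
force: [0.2, 0.2, -2.9]
width: 0.0175
gripper_force: 60.0
```

```bash
python3 - <<'E'
from h import *
im,d,P=grab('wrist'); inhand(im,P)
tR=R.from_euler('xyz',[180,0,-164],degrees=True).as_matrix()
s,Rm,p=pose(); print(p,np.degrees(s['ee_rot'])); plan([.5624,.1648,.06],tR,w=0)
E
```

```text
red n 1554 mean [ 0.068  -0.001   0.0143] min [ 0.0572 -0.0117  0.0123] max [0.0782 0.0098 0.0164]
 slope dz/dx deg 0.38 dz/dy 0.5
blade n 1534 mean [0.0453 0.0001 0.0191] slope 0.4
grip z min [-0.0243 -0.0227] x max [0.0166 0.032 ]
[0.56326558 0.14916849 0.22515897] [ 179.98860901    0.23883947 -164.32876492]
rows 3
0.00 0.08 -0.11 -0.0009 0.0051 0.0551 0.0000; 0.00 0.08 -0.11 -0.0010 0.0051 0.0551 0.0000; 0.00 0.08 -0.11 -0.0011 0.0051 0.0551 0.0000
```

>>> move_arm:
  rows: "0 0.2 -0.3 -0.003 0.015 0.05 0; 0 0 0 0 0 0.055 0; 0 0 0 0 0 0.055 0; 0 0 0 0 0 0.018 0; 0 0 0 0 0 0.009 0; 0 0 0 0 0 0.004 0; 0 0 0 0 0 0 0; 0 0 0 0 0 0 0"

```text
t: 23.88
eef_pos: [0.5627, 0.1658, 0.0351]
ee_rot: [3.142, 0.002, -2.861]
force: [-0.3, -0.9, -2.2]
width: 0.0177
gripper_force: 60.0
```

```bash
python3 -c "
from h import *
avg(3); s,Rm,p=pose(); print(p,s['force'],np.degrees(s['ee_rot']))"
```

```text
n 3 t 23.98 F head mean [-0.02 -0.24  0.78] sd [0.5  0.35 0.33] file mm [  92.54  293.95 -218.55] sd [0.08 0.03 0.08]
[0.56242452 0.16578782 0.03471905] [-0.74454713  0.27321888 -2.87575875] [-1.79989911e+02  8.94307983e-02 -1.63889029e+02]
```

>>> move_arm:
  rows: "0 0 0 0 0 0.002 0; 0 0 0 0 0 0.001 0; 0 0 0 0 0 0 0; 0 0 0 0 0 0 0.05; 0 0 0 0 0 0 0.06; 0 0 0 0 0 0 0.06; 0 0 0 0 0 0 0.06; 0 0 0 0 0 0 0.06"

```text
t: 25.02
eef_pos: [0.5621, 0.1655, 0.031]
ee_rot: [-3.141, 0.0, -2.861]
force: [-0.6, 0.4, -0.5]
width: 0.0585
gripper_force: 0.0
```

>>> move_arm:
  rows: "0 0 0 0 0 0 0.06; 0 0 0 0 0 0 0.06; 0 0 0 0 0 0 0.06; 0 0 0 0 0 -0.02 0.06; 0 0 0 0 0 -0.05 0.06; 0 0 0 0 0 -0.06 0.06; 0 0 0 0 0 -0.05 0.06; 0 0 0 0 0 0 0.06"

```text
t: 26.02
eef_pos: [0.5642, 0.1666, 0.2161]
ee_rot: [3.14, 0.009, -2.86]
force: [0.4, -0.1, -0.6]
width: 0.0598
gripper_force: 0.0
```

>>> move_arm:
  rows: "0 0 0 0 0 0 0.06; 0 0 0 0 0 0 0.06; 0 0 0 0 0 0 0.06; 0 0 0 0 0 0 0.06"

```text
t: 26.52
eef_pos: [0.5619, 0.1655, 0.2103]
ee_rot: [-3.141, -0.001, -2.861]
force: [0.8, 0.9, 0.2]
width: 0.06
gripper_force: 0.0
```

```bash
python3 - <<'E'
from h import *
im,d,P=grab('wrist'); cv2.imwrite('pics/w5.png',im)
H,S,V=cv2.split(cv2.cvtColor(im,cv2.COLOR_BGR2HSV))
near=(abs(P[...,0]-.56)<.13)&(abs(P[...,1]-.165)<.06)
for n,m in (('green',near&(H>45)&(H<80)&(S>100)),('red',near&((H<8)|(H>172))&(S>120))): print(n,np.median(P[m],0).round(4))
E
```

```text
green [0.5591 0.1643 0.055 ]
red [0.498  0.146  0.0182]
```

View pics/w5.png

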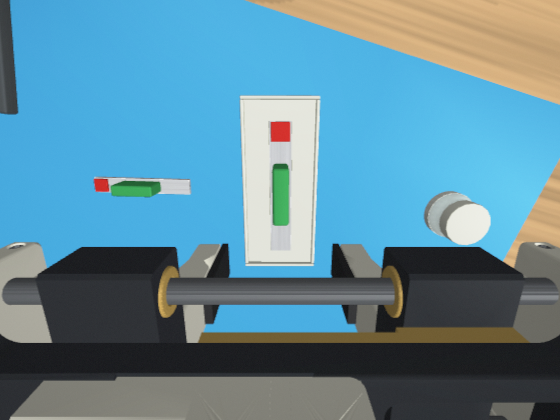

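The file lies flat and centred in the tray (grip at (281,195), heel at (280,131)), released. The jar at (458,217) has not moved. Handing in.

```bash
python3 -c "from station import arm; print(arm.job_done())"
```

```text
the job is handed in; nothing more can be done
None
```

I made three full forward strokes on the copper edge at about 5–7 N, lifting clear before each return. The file is back flat and released in its tray, and the job is handed in; no verdict came back.

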